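# Tip the wooden pestle out of the steel tilt-out bin

### The job

The little wooden pestle has gone to the bottom of the bare steel tilt-out bin, too deep to reach. Tip that bin forward until the pestle slides out into the blue tray in front of it, then swing the bin back upright and let go. Leave the green bin as it is.

Things in the scene. Friction and masses are not known exactly. Their poses are not given: they have to be found in the camera images.
- steel_bin: Bare steel tube, mm: 48 deep (x), 50 wide (y), walls 4, open top. Origin on its pivot, mid-tube, 150 above the counter; rim 130 above it, underside 45 below; z to the mouth, y = pivot axis, -x front. Black grip tab behind at x 23..71, z 108..128, 16 thick (y). Stiff pivot (3 N at the tab), stays where left; mouth tips frontward from upright (stop) to 129 degrees (stop). Stand arms reach z 10.
- green_bin: A bystander: the same tilt-out bin and stand, but painted green and empty; origin and axes as for the steel bin.
- pestle: Short turned wooden pestle, 85 mm long, 28 mm thick at the foot, 20 mm at the handle, about 60 g, slippery: slides out of the bin once the mouth points 20 to 25 degrees below level. Origin on its axis at mid-length, z along it. Starts standing on the steel bin's floor, top 86 mm below the rim.
- tray: Loose open blue plastic tray, 200 mm (its x) by 160 mm (its y), 35 mm high, walls and floor 4 mm, 0.7 kg. Origin at the centre of its underside, z up. It lies on the counter in front of the steel bin, its centre about 185 mm ahead of the pivot, already where the pestle will land.

How it is judged:
By the outcome, as a careful person would: the job done as asked, in the order asked, and still so for the second after the job is handed in, with the robot touching nothing.
It also fails if it takes over 58 s, if anything falls off the work surface, if the arm or the gripper's body presses on something with over 40 N, if the wrist force passes 120 N, or if a joint passes its speed limit or range.

### The arm

A 6-joint arm with a two-finger parallel gripper is mounted at the origin on the work surface. World frame = base frame: x ahead of the robot, y to its left, z up, the work surface at z = 0. Lengths are in mm, angles in degrees, forces in N, time in s.
With the tool pointing down it reaches from about 300 to 850 mm from the base axis. Payload 4.2 kg.
Tool frame: the origin (TCP) lies at the very end of the fingers, on their centre line; the grasp point (between the pads) lies 19 mm behind it (env.grasp_offset is the distance from the TCP to the grasp point, in mm); z points along the fingers, y is the line along which they close (so a half turn about z gives the same grasp; the last joint's range is limited). The gripper opens to 91 mm and grips with 3 to 60 N. Pads are 32 mm wide; open, the fingers measure 118 mm over their backs; the gripper's body (76 mm by 178 mm) begins 60 mm behind the grasp point.
Start: joints at [68.526, 18.312, 89.639, -0, 72.044, -1.146], TCP at [199.76, 539.202, 213.976] pointing down, gripper open.
Joint ranges: [-177.97, 177.97], [-48.28, 115.42], [12.27, 149.76], [-77.06, 257.06], [2.81, 150.46], [-146.56, 146.56]. Speed limits (degrees/s): [147.25, 147.25, 180, 180, 180, 180].

### API

Orientations are given as [roll, pitch, yaw] about the fixed x, y, z axes, in that order (R = Rz(yaw) Ry(pitch) Rx(roll)).
In Python, from workcell import env gives the robot as it stands. The module is installed in compiled form; this text tells all that it offers.
- The arm moves only by the tool send_rows, never from a script. Its argument "motion" is a list of rows, each an object of numbers: "tx", "ty", "tz": the shift along the tool's x, y, z in units of 500 mm (1.0 is 500 mm); "rx", "ry", "rz": the turn, a rotation vector about the tool's x, y, z in units of 30 degrees (1.0 is 30 degrees); "gripper": the closure, from -1 (fully open) to 1 (shut). In form: [{"tx": .., "ty": .., "tz": .., "rx": .., "ry": .., "rz": .., "gripper": ..}, ...]. A call has 1 to 12 rows; each row shifts and turns the commanded pose from where the row before left it, along the tool's axes as they then stand; what a row does not reach is not made up. A row lasts 1/8 s, in which the tool goes at most 62.5 mm and 10.7 degrees, less where a joint would pass 70% of its speed; a pose out of reach is approached as far as the arm can. A call with a number of a shift or a turn outside -1 to 1 is refused whole. A call with a gripper value outside its range is refused whole. The fingers move at their own pace and stop on an object; "grip_force" is the grip in N (left out, the last holds). Time passes only in rows, so rows that do not move let the fingers close. It gives the time, the measured TCP pose, the force, the opening and the grip force at its end, in the units of the state.
- env.state(): the state, without advancing time (a new reading comes with each control period).
- env.grab_frame(name): name is "scene" or "top" or "wrist"; returns a dict with "frame" (384x512x3 uint8, red, green, blue), "vertical_fov" (degrees; the focal length in pixels is half the picture's height over the tangent of half this angle, whatever the lens; pixels are square), "cx", "cy" (the principal point, pixels), "rvec" (rotation vector, rad) and "tvec" (3), from world to camera coordinates, as OpenCV has them; the wrist camera has in their place "T_tool_cam" (4x4, takes a point from camera to tool coordinates, whose origin is the TCP and whose axes are the flange's). Camera axes: x right, y down, z forward; pixel columns grow to the right and rows downward; lengths in mm; the calibration is good to about 2 mm. A picture is of the moment at which its call begins: read the wrist's pose just before it. There is no depth.
- env.job_done(): hands the job in; it is judged then, once.
The state is a dict: "time_s": time; "qpos": joint angles; "qvel": joint speeds; "effort": joint torques, N m; "ee_pos": TCP position; "ee_rot": TCP orientation; "force": force on the tool from outside, world axes, zero at the start; "torque": the same for the moment, N m; "gripper_width": finger opening in mm; "gripper_force": force on a finger pad.
Only numpy, scipy, OpenCV 4.12 (cv2) and the standard library are available. Lean on these libraries where they do the work, as an engineer would, in place of code of your own. Each camera call takes 0.05 s, during which the arm holds its last target. There are 200 camera calls.

## Working session

There is one attempt and no reset: what is moved stays moved. The work goes in short steps, Python scripts to look and compute and a tool call to move; the robot and the scene stay as the last step left them, time stands still between calls to the robot, and variables do not carry over. Pictures are saved under pics/ and viewed, at most 10 in all, crops included, and the job is handed in when it is done.

Besides the shell and the picture viewer there is one more tool, called after "Call:" as a command line: name --argument value ..., lists and objects as JSON in quotes. send_rows: Moves the arm, as the interface text tells. Shifts and turns lie within -1 to 1; 1 stands for 500 mm of shift or 30 degrees of turn. Its arguments: {"type":"object","properties":{"motion":{"type":"array"},"grip_force":{"type":"number"}},"required":["motion"]}

```bash
mkdir -p pics; cat > h.py <<'E'
import numpy as np,cv2
from workcell import env
from scipy.spatial.transform import Rotation as R
def cam(f):
    h=f["frame"].shape[0]; fl=h/2/np.tan(np.radians(f["vertical_fov"])/2)
    K=np.array([[fl,0,f["cx"]],[0,fl,f["cy"]],[0,0,1.]])
    return K,cv2.Rodrigues(np.array(f["rvec"],float))[0],np.array(f["tvec"],float).ravel()
def ray(c,p):
    K,r,t=c; d=r.T@np.linalg.inv(K)@np.array([p[0],p[1],1.]); return -r.T@t,d/np.linalg.norm(d)
def proj(c,P):
    K,r,t=c; q=K@(r@np.asarray(P,float)+t); return q[:2]/q[2]
def atz(c,p,z):
    o,d=ray(c,p); return o+d*(z-o[2])/d[2]
E
python3 - <<'E'
from h import *
import pickle
fs={n:env.grab_frame(n) for n in("scene","top")}
pickle.dump(fs,open("fs.pkl","wb"))
im=[cv2.cvtColor(fs[n]["frame"],cv2.COLOR_RGB2BGR) for n in fs]
for n,i in zip(fs,im): cv2.imwrite(f"pics/{n}0.png",cv2.resize(i,(768,576),interpolation=cv2.INTER_CUBIC))
print(env.state())
for n in fs: print(n,{k:v for k,v in fs[n].items() if k!="frame"}, ray(cam(fs[n]),(256,192)))
E
```

```text
{'time_s': 0.1, 'qpos': array([ 6.85251045e+01,  1.83467637e+01,  8.96995429e+01, -1.24927170e-03,
        7.20434020e+01, -1.14607443e+00]), 'qvel': array([-0.07640112, -0.11808122, -0.04495368, -0.02074165, -0.01012047,
        0.05176817]), 'effort': array([ 1.41542590e-03, -4.13329697e+01, -2.32505447e+01,  7.28981663e-02,
        4.21753689e-02, -5.61494505e-05]), 'ee_pos': array([199.60118178, 538.76265572, 213.21566545]), 'ee_rot': array([-1.79910286e+02, -6.06723442e-04,  1.59671565e+02]), 'force': array([-0.81997268, -1.17507625,  0.39497369]), 'torque': array([ 0.05679661,  0.02364535, -0.01355433]), 'gripper_force': 0.0, 'gripper_width': 91.38310655869711}
scene {'vertical_fov': 53.09110584081534, 'cx': 258.7979561351038, 'cy': 193.28757450572326, 'rvec': array([ 0.89126173,  2.60325108, -0.94482276]), 'tvec': array([ 429.3202416 , -141.64645726, 1209.72223888])} (array([890.99684658, 429.9503421 , 830.10529854]), array([-0.39812491, -0.50936057, -0.76292094]))
top {'vertical_fov': 46.96120441998949, 'cx': 254.55341072433728, 'cy': 193.03628044523867, 'rvec': array([ 2.14520874, -2.16877385,  0.12799983]), 'tvec': array([-29.27249312, 533.73243105, 857.61507929])} (array([425.21554042, -37.41485619, 915.98181409]), array([ 1.23811720e-01, -6.99867937e-04, -9.92305481e-01]))
```

View pics/scene0.png

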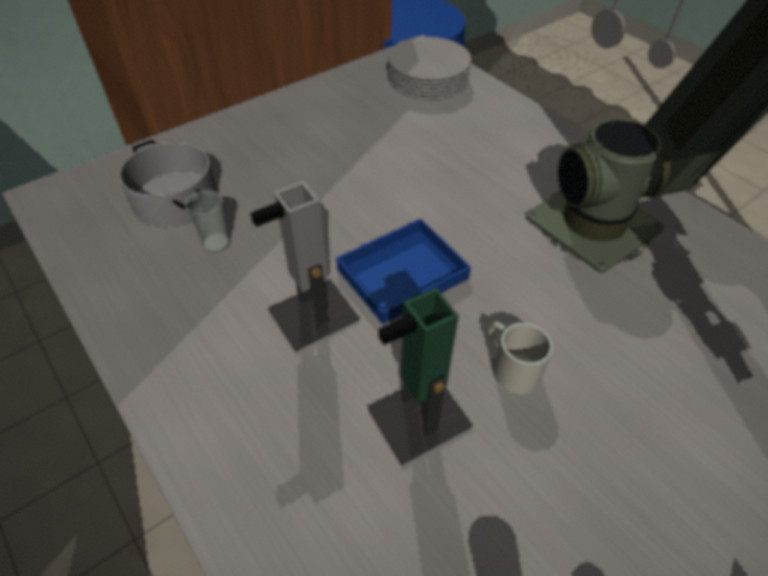

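View pics/top0.png

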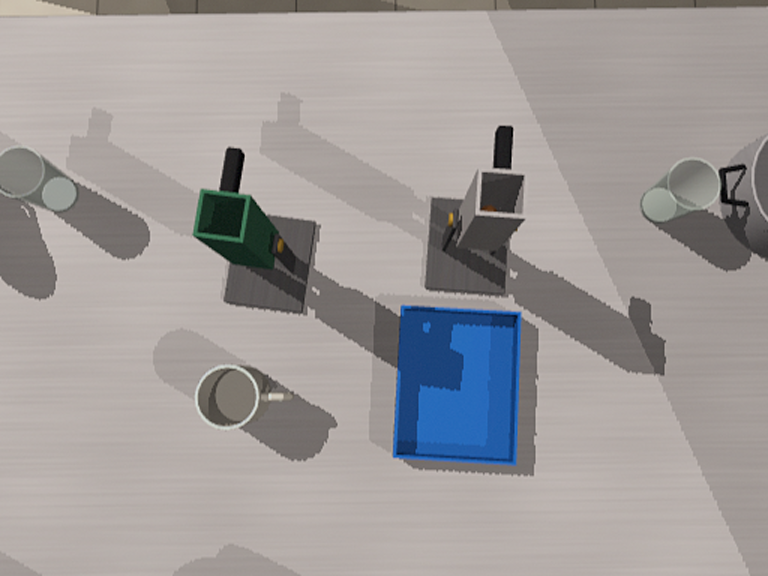

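The steel bin's rim is at about (299,197) in the scene view and (499,193) in the top view. Its tab points away from the robot, ending near (504,126) in the top view. The tray lies in front, and the green bin is to the robot's left (223,215).

```bash
python3 - <<'E'
from h import *
import pickle
from scipy.optimize import least_squares
fs=pickle.load(open("fs.pkl","rb")); S,T=cam(fs["scene"]),cam(fs["top"])
def fit(st,tp,name):
    M=np.array([[24,25,130],[24,-25,130],[-24,-25,130],[-24,25,130],[71,0,118]],float)
    def P(v): return R.from_euler("z",v[3],degrees=True).apply(M)+v[:3]
    def res(v,parts=False):
        W=P(v); r=[]
        for p,w in zip(st,W): 
            if p: r.append(proj(S,w)-np.array(p)/1.5)
        for p,w in zip(tp,W):
            if p: r.append(proj(T,w+[0,0,10*(w is W[4])])-np.array(p)/1.5)
        return np.concatenate(r)
    o=least_squares(res,[600,0,150,0],loss="soft_l1"); print(name,o.x.round(2),res(o.x).round(1).reshape(-1,2).tolist())
fit([(292,209),(276,192),(304,184),(322,200),None],[(479,170),(523,172),(521,217),(474,213),None],"steel")
fit([(427,329),(404,304),(437,293),(457,312),None],[(201,189),(254,191),(248,240),(194,235),None],"green")
for p in [(403,307),(521,311),(517,464),(394,458)]: print("tray",atz(T,np.array(p)/1.5,35).round(1))
for p in [(495,126),(513,126)]: print("tabend",atz(T,np.array(p)/1.5,278).round(1))
for p in [(497,168),(511,168)]: print("tabroot",atz(T,np.array(p)/1.5,278).round(1))
E
```

```text
steel [ 596.32 -150.57  150.31   -4.14] [[-0.7, 2.0], [-0.8, 0.2], [0.0, -2.2], [-0.8, -0.3], [-3.8, -0.7], [0.7, -0.1], [0.8, 1.6], [-1.9, 2.3]]
green [579.34 119.77 148.33  -4.95] [[-1.7, 0.9], [-2.1, -0.9], [-3.0, -4.3], [-0.2, 0.7], [-0.5, 0.0], [-2.3, 1.1], [-1.5, 0.2], [0.6, 1.1]]
tray [509.3 -63.1  35. ]
tray [ 502.2 -220.2   35. ]
tray [ 303.4 -207.8   35. ]
tray [312.6 -48.6  35. ]
tabend [ 666.7 -150.6  278. ]
tabend [ 666.4 -168.5  278. ]
tabroot [ 623.4 -151.2  278. ]
tabroot [ 623.2 -165.   278. ]
```

Call:
send_rows --motion '[{"tz": -0.1, "gripper": -1}, {"tz": -0.1, "gripper": -1}, {"tz": -0.1, "gripper": -1}, {"tz": -0.06, "gripper": -1}, {"tx": -0.074, "ty": -0.055, "gripper": -1}, {"tx": -0.074, "ty": -0.055, "gripper": -1}, {"tx": -0.074, "ty": -0.055, "gripper": -1}, {"tx": -0.074, "ty": -0.055, "gripper": -1}, {"tx": -0.074, "ty": -0.055, "gripper": -1}, {"tx": -0.074, "ty": -0.055, "gripper": -1}, {"tx": -0.074, "ty": -0.055, "gripper": -1}, {"tx": -0.074, "ty": -0.055, "gripper": -1}]'

```text
invalid input at $.motion[0]: expected keys tx, ty, tz, rx, ry, rz, gripper
```

Call:
send_rows --motion '[{"tx": -0.074, "ty": -0.055, "gripper": -1}, {"tx": -0.074, "ty": -0.055, "gripper": -1}, {"tx": -0.074, "ty": -0.055, "gripper": -1}, {"tx": -0.074, "ty": -0.055, "gripper": -1}, {"tx": -0.074, "ty": -0.055, "gripper": -1}, {"tx": -0.074, "ty": -0.055, "gripper": -1}, {"tx": -0.074, "ty": -0.055, "gripper": -1}, {"tx": -0.074, "ty": -0.055, "gripper": -1}, {"rz": -0.18, "gripper": -1}, {"rz": -0.18, "gripper": -1}, {"rz": -0.18, "gripper": -1}, {"gripper": -1}]'

```text
invalid input at $.motion[0]: expected keys tx, ty, tz, rx, ry, rz, gripper
```

```bash
cat >> h.py <<'E'
def wcam(f,s):
    r=R.from_euler("xyz",s["ee_rot"],degrees=True).as_matrix(); T=np.eye(4);T[:3,:3]=r;T[:3,3]=s["ee_pos"]
    C=np.linalg.inv(T@np.array(f["T_tool_cam"])); h=f["frame"].shape[0]; fl=h/2/np.tan(np.radians(f["vertical_fov"])/2)
    return np.array([[fl,0,f["cx"]],[0,fl,f["cy"]],[0,0,1.]]),C[:3,:3],C[:3,3]
E
python3 - <<'E'
from h import *
import pickle
s=env.state(); f=env.grab_frame("wrist"); pickle.dump((s,f),open("w1.pkl","wb"))
print(s["time_s"],s["ee_pos"],s["ee_rot"],s["qpos"].round(1),np.array(f["T_tool_cam"]).round(3).tolist(),ray(wcam(f,s),(256,192)))
cv2.imwrite("pics/w1.png",cv2.resize(cv2.cvtColor(f["frame"],cv2.COLOR_RGB2BGR),(768,576),interpolation=cv2.INTER_CUBIC))
E
```

```text
0.1 [199.60118178 538.76265572 213.21566545] [-1.79910286e+02 -6.06723442e-04  1.59671565e+02] [68.5 18.3 89.7 -0.  72.  -1.1] [[0.001, -0.968, -0.25, 70.16], [1.0, 0.001, 0.0, -0.043], [0.0, -0.25, 0.968, -171.012], [0.0, 0.0, 0.0, 1.0]] (array([133.89051525, 563.34679903, 384.22829794]), array([ 0.25667566, -0.08180269, -0.96302956]))
```

View pics/w1.png

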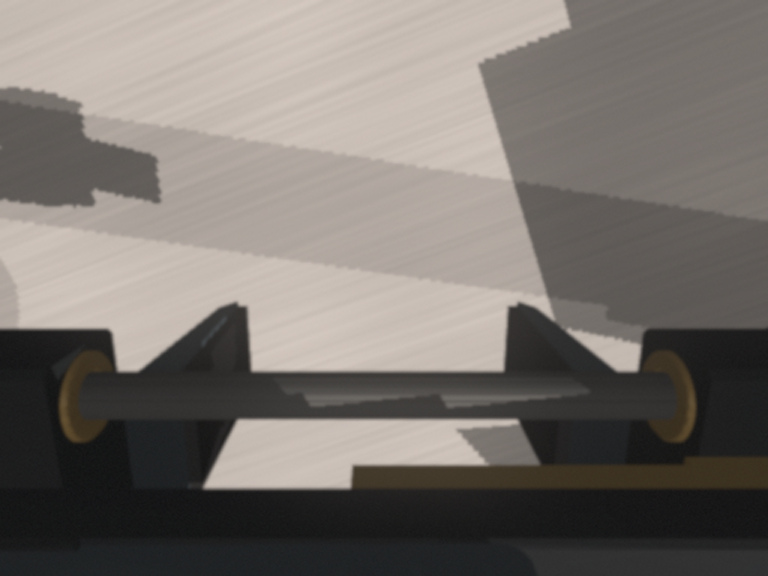

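The first call was refused because every row needs all keys, so the arm hasn't moved. The picture shows only the fingers (tips near (240,305) and (515,305)) over bare counter. I'll resend the moves.

Call:
send_rows --motion '[{"tx": 0, "ty": 0, "tz": -0.1, "rx": 0, "ry": 0, "rz": 0, "gripper": -1}, {"tx": 0, "ty": 0, "tz": -0.1, "rx": 0, "ry": 0, "rz": 0, "gripper": -1}, {"tx": 0, "ty": 0, "tz": -0.1, "rx": 0, "ry": 0, "rz": 0, "gripper": -1}, {"tx": 0, "ty": 0, "tz": -0.06, "rx": 0, "ry": 0, "rz": 0, "gripper": -1}, {"tx": -0.074, "ty": -0.055, "tz": 0, "rx": 0, "ry": 0, "rz": 0, "gripper": -1}, {"tx": -0.074, "ty": -0.055, "tz": 0, "rx": 0, "ry": 0, "rz": 0, "gripper": -1}, {"tx": -0.074, "ty": -0.055, "tz": 0, "rx": 0, "ry": 0, "rz": 0, "gripper": -1}, {"tx": -0.074, "ty": -0.055, "tz": 0, "rx": 0, "ry": 0, "rz": 0, "gripper": -1}, {"tx": -0.074, "ty": -0.055, "tz": 0, "rx": 0, "ry": 0, "rz": 0, "gripper": -1}, {"tx": -0.074, "ty": -0.055, "tz": 0, "rx": 0, "ry": 0, "rz": 0, "gripper": -1}, {"tx": -0.074, "ty": -0.055, "tz": 0, "rx": 0, "ry": 0, "rz": 0, "gripper": -1}, {"tx": -0.074, "ty": -0.055, "tz": 0, "rx": 0, "ry": 0, "rz": 0, "gripper": -1}]'

```text
time_s: 1.65
ee_pos: [401.4, 228.7, 393.7]
ee_rot: [-180.0, -0.0, 159.7]
force: [0.1, 0.7, 0.3]
gripper_width: 91.5
gripper_force: 0.0
```

Call:
send_rows --motion '[{"tx": -0.074, "ty": -0.055, "tz": 0, "rx": 0, "ry": 0, "rz": 0, "gripper": -1}, {"tx": -0.074, "ty": -0.055, "tz": 0, "rx": 0, "ry": 0, "rz": 0, "gripper": -1}, {"tx": -0.074, "ty": -0.055, "tz": 0, "rx": 0, "ry": 0, "rz": 0, "gripper": -1}, {"tx": -0.074, "ty": -0.055, "tz": 0, "rx": 0, "ry": 0, "rz": 0, "gripper": -1}, {"tx": -0.074, "ty": -0.055, "tz": 0, "rx": 0, "ry": 0, "rz": 0, "gripper": -1}, {"tx": -0.074, "ty": -0.055, "tz": 0, "rx": 0, "ry": 0, "rz": 0, "gripper": -1}, {"tx": -0.074, "ty": -0.055, "tz": 0, "rx": 0, "ry": 0, "rz": 0, "gripper": -1}, {"tx": -0.074, "ty": -0.055, "tz": 0, "rx": 0, "ry": 0, "rz": 0, "gripper": -1}, {"tx": 0, "ty": 0, "tz": 0, "rx": 0, "ry": 0, "rz": -0.18, "gripper": -1}, {"tx": 0, "ty": 0, "tz": 0, "rx": 0, "ry": 0, "rz": -0.18, "gripper": -1}, {"tx": 0, "ty": 0, "tz": 0, "rx": 0, "ry": 0, "rz": -0.18, "gripper": -1}, {"tx": 0, "ty": 0, "tz": 0, "rx": 0, "ry": 0, "rz": 0, "gripper": -1}]'

```text
time_s: 3.15
ee_pos: [602.0, -79.1, 393.5]
ee_rot: [180.0, -0.0, 175.8]
force: [-0.8, -0.2, -0.2]
gripper_width: 91.1
gripper_force: 0.0
```

```bash
python3 - <<'E'
from h import *
import pickle
s=env.state(); f=env.grab_frame("wrist"); pickle.dump((s,f),open("w2.pkl","wb"))
print(s["time_s"],s["ee_pos"],s["ee_rot"],s["qpos"].round(1),s["force"])
cv2.imwrite("pics/w2.png",cv2.resize(cv2.cvtColor(f["frame"],cv2.COLOR_RGB2BGR),(768,576),interpolation=cv2.INTER_CUBIC))
E
```

```text
3.15 [601.96035149 -79.10470703 393.50975902] [ 1.79989059e+02 -4.76825372e-02  1.75802165e+02] [ -8.6  18.8  63.8   0.   97.4 -94.4] [-0.7958448  -0.20631665 -0.15270197]
```

View pics/w2.png

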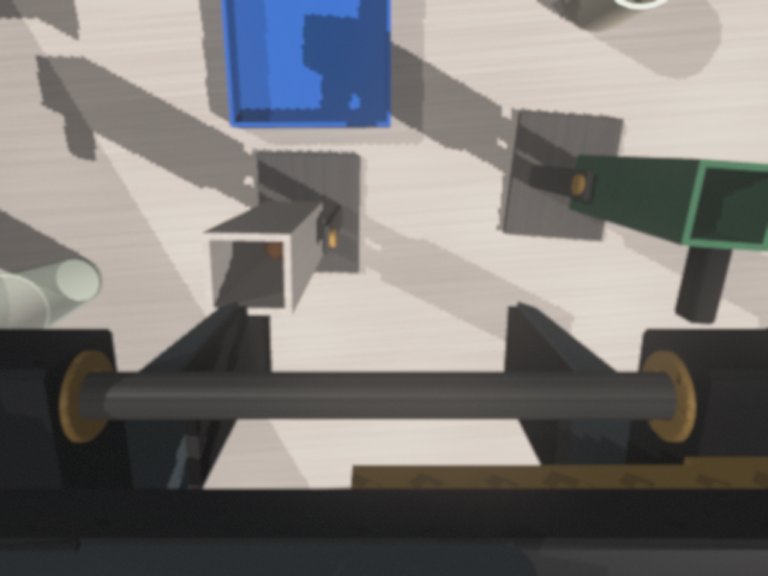

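The wrist view shows the steel rim's front corners at (206,236) and (297,233) and a rear corner at (293,311). The tab is hidden by the finger, the pestle's top is at (275,250), and the tool is short of the tab in y.

```bash
python3 - <<'E'
from h import *
import pickle
from scipy.optimize import least_squares
fs=pickle.load(open("fs.pkl","rb")); S,T=cam(fs["scene"]),cam(fs["top"])
s,f=pickle.load(open("w2.pkl","rb")); W=wcam(f,s)
for p in [(206,236),(297,233),(293,311)]: print(atz(W,np.array(p)/1.5,280).round(1))
obs=[(W,(206,236),(-24,-25,130)),(W,(297,233),(-24,25,130)),(W,(293,311),(24,25,130)),
(T,(523,171),(24,-25,130)),(T,(522,217),(-24,-25,130)),(T,(474,214),(-24,25,130)),(T,(496,126),(71,8,128)),(T,(513,126),(71,-8,128)),(T,(479,170),(24,25,130)),
(S,(292,209),(24,-25,130)) if 0 else (S,(276,191),(24,-25,130)),(S,(303,184),(-24,-25,130)),(S,(322,200),(-24,25,130)),(S,(292,210),(24,25,130))]
res=lambda v:np.concatenate([proj(c,R.from_euler("z",v[3],degrees=True).apply(m)+v[:3])-np.array(p)/1.5 for c,p,m in obs])
o=least_squares(res,[600,-150,150,-4],loss="soft_l1"); print(o.x.round(2)); print(res(o.x).round(1).reshape(-1,2).tolist())
E
```

```text
[ 573.8 -173.9  280. ]
[ 575.8 -122.4  280. ]
[ 621.6 -129.9  280. ]
[ 596.92 -151.76  149.2    -6.14]
[[-0.5, -4.1], [-2.1, -0.1], [0.9, 1.7], [1.8, 1.0], [0.2, 1.9], [-1.7, 0.7], [-0.2, -0.9], [-0.9, 0.1], [-2.5, -1.4], [-1.1, 0.8], [0.8, -1.9], [-1.5, 0.2], [-1.8, 1.4]]
```

Call:
send_rows --motion '[{"tx": -0.036, "ty": -0.05, "tz": 0.03, "rx": 0, "ry": 0, "rz": 0, "gripper": -1}, {"tx": -0.036, "ty": -0.05, "tz": 0.03, "rx": 0, "ry": 0, "rz": 0, "gripper": -1}, {"tx": -0.036, "ty": -0.05, "tz": 0.03, "rx": 0, "ry": 0, "rz": 0, "gripper": -1}, {"tx": 0, "ty": 0, "tz": 0, "rx": 0, "ry": 0, "rz": 0, "gripper": -1}, {"tx": 0, "ty": 0, "tz": 0, "rx": 0, "ry": 0, "rz": 0, "gripper": -1}]'

```text
time_s: 3.82
ee_pos: [650.5, -157.9, 348.7]
ee_rot: [180.0, -0.0, 175.8]
force: [0.2, 1.3, 0.1]
gripper_width: 91.0
gripper_force: 0.0
```

```bash
python3 - <<'E'
from h import *
import pickle
s=env.state(); f=env.grab_frame("wrist"); pickle.dump((s,f),open("w3.pkl","wb"))
print(s["time_s"],s["ee_pos"],s["ee_rot"],s["qpos"].round(1),s["force"])
cv2.imwrite("pics/w3.png",cv2.resize(cv2.cvtColor(f["frame"],cv2.COLOR_RGB2BGR),(768,576),interpolation=cv2.INTER_CUBIC))
E
```

```text
3.825 [ 650.52440723 -157.85845851  348.65655196] [ 1.79958674e+02 -3.70566905e-02  1.75828477e+02] [ -14.6   25.2   60.2    0.    94.7 -100.5] [0.19421496 1.2580155  0.12248002]
```

View pics/w3.png

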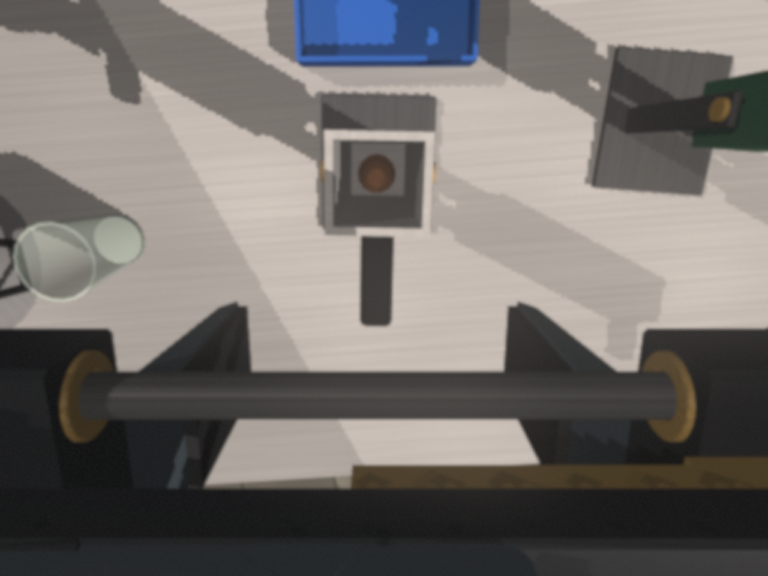

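The wrist view now shows the tab clearly, from (377,236) to (376,323) between the fingers, in line with the tool. The rim corners are (325,132), (436,132), (434,233) and (327,233).

```bash
python3 - <<'E'
from h import *
import pickle
from scipy.optimize import least_squares
fs=pickle.load(open("fs.pkl","rb")); S,T=cam(fs["scene"]),cam(fs["top"])
s,f=pickle.load(open("w2.pkl","rb")); W=wcam(f,s)
s,f=pickle.load(open("w3.pkl","rb")); V=wcam(f,s)
obs=[(W,(206,236),(-24,-25,130)),(W,(297,233),(-24,25,130)),(W,(293,311),(24,25,130)),
(V,(325,131),(-24,-25,130)),(V,(436,131),(-24,25,130)),(V,(434,233),(24,25,130)),(V,(361,323),(71,-8,128)),(V,(391,323),(71,8,128)),(V,(361,237),(24,-8,128)),(V,(393,237),(24,8,128)),
(T,(523,171),(24,-25,130)),(T,(522,217),(-24,-25,130)),(T,(474,214),(-24,25,130)),(T,(496,126),(71,8,128)),(T,(513,126),(71,-8,128)),(T,(479,170),(24,25,130)),
(S,(276,191),(24,-25,130)),(S,(303,184),(-24,-25,130)),(S,(322,200),(-24,25,130)),(S,(292,210),(24,25,130))]
res=lambda v:np.concatenate([proj(c,R.from_euler("z",v[3],degrees=True).apply(m)+v[:3])-np.array(p)/1.5 for c,p,m in obs])
o=least_squares(res,[600,-150,150,-4],loss="soft_l1"); print(o.x.round(2)); print(res(o.x).round(1).reshape(-1,2).tolist())
v=o.x; print("grasp",R.from_euler("z",v[3],degrees=True).apply([54,0,118])+v[:3])
E
```

```text
[ 597.49 -152.86  146.65   -5.32]
[[-1.1, -3.4], [-3.2, -0.2], [0.6, 1.1], [0.7, -1.1], [-0.7, 0.5], [-2.6, 1.5], [-0.3, 1.1], [0.7, 1.5], [0.5, -2.6], [1.1, -2.1], [2.0, 0.9], [0.8, 1.7], [-1.0, 1.0], [-0.5, -0.6], [-1.2, 0.2], [-2.2, -1.1], [-1.5, 1.7], [0.2, -1.2], [-1.8, 0.8], [-1.9, 2.2]]
grasp [ 651.26162969 -157.87219658  264.6455921 ]
```

```bash
cat >> h.py <<'E'
PIV=np.array([597.5,-152.9,148.5]); YAW=-5.0; GX,GZ=54.,118.
def pose(th,d):
    "TCP pose with the tab held at bin angle th, tool z at angle d in the bin plane (-90 = down)"
    B=R.from_euler("z",YAW,degrees=True); t=np.radians(th); a=np.radians(d)
    g=np.array([GX*np.cos(t)-GZ*np.sin(t),0,GX*np.sin(t)+GZ*np.cos(t)])
    z=np.array([np.cos(a),0,np.sin(a)]); y=np.array([0,1.,0]); x=np.cross(y,z)
    return B.apply(g+19*z)+PIV, B*R.from_matrix(np.c_[x,y,z])
def now():
    s=env.state(); return np.array(s["ee_pos"]),R.from_euler("xyz",s["ee_rot"],degrees=True)
def rows(way,grip,start=None):
    p,r=start or now(); out=[]
    for P,Q in way:
        w=(r.inv()*Q).as_rotvec(degrees=True)/30; t=r.inv().apply(P-p)/500
        w,t=w.round(3),t.round(4); out.append((t,w))
        p=p+r.apply(t*500); r=r*R.from_rotvec(w*30,degrees=True)
    for i in range(0,len(out),12):
        print("["+", ".join('{"tx": %g, "ty": %g, "tz": %g, "rx": %g, "ry": %g, "rz": %g, "gripper": %g}'%(*(t+0.),*(w+0.),grip) for t,w in out[i:i+12])+"]")
    return p,r
E
python3 - <<'E'
from h import *
P,Q=pose(0,-100); z=Q.apply([0,0,1])
rows([(P-70*z,R.concatenate([now()[1],Q]).mean()),(P-70*z,Q),(P-46*z,Q),(P-23*z,Q),(P,Q)],-1)
E
```

```text
[{"tx": -0.0193, "ty": -0.0004, "tz": 0.0652, "rx": -0.001, "ry": 0.167, "rz": 0.014, "gripper": -1}, {"tx": 0, "ty": 0, "tz": 0, "rx": -0.001, "ry": 0.167, "rz": 0.015, "gripper": -1}, {"tx": 0, "ty": 0, "tz": 0.048, "rx": 0, "ry": 0, "rz": 0, "gripper": -1}, {"tx": 0, "ty": 0, "tz": 0.046, "rx": 0, "ry": 0, "rz": 0, "gripper": -1}, {"tx": 0, "ty": 0, "tz": 0.046, "rx": 0, "ry": 0, "rz": 0, "gripper": -1}]
```

Call:
send_rows --motion '[{"tx": -0.019, "ty": 0, "tz": 0.065, "rx": 0, "ry": 0.167, "rz": 0.014, "gripper": -1}, {"tx": 0, "ty": 0, "tz": 0, "rx": 0, "ry": 0.167, "rz": 0.014, "gripper": -1}, {"tx": 0, "ty": 0, "tz": 0.048, "rx": 0, "ry": 0, "rz": 0, "gripper": -1}, {"tx": 0, "ty": 0, "tz": 0.046, "rx": 0, "ry": 0, "rz": 0, "gripper": -1}, {"tx": 0, "ty": 0, "tz": 0.046, "rx": 0, "ry": 0, "rz": 0, "gripper": -1}, {"tx": 0, "ty": 0, "tz": 0, "rx": 0, "ry": 0, "rz": 0, "gripper": -1}, {"tx": 0, "ty": 0, "tz": 0, "rx": 0, "ry": 0, "rz": 0, "gripper": -1}]'

```text
time_s: 4.75
ee_pos: [648.4, -157.2, 249.2]
ee_rot: [-179.9, -9.9, 175.0]
force: [0.2, -0.3, 0.1]
gripper_width: 91.2
gripper_force: 0.0
```

Call:
send_rows --motion '[{"tx": 0, "ty": 0, "tz": 0, "rx": 0, "ry": 0, "rz": 0, "gripper": 1}, {"tx": 0, "ty": 0, "tz": 0, "rx": 0, "ry": 0, "rz": 0, "gripper": 1}, {"tx": 0, "ty": 0, "tz": 0, "rx": 0, "ry": 0, "rz": 0, "gripper": 1}, {"tx": 0, "ty": 0, "tz": 0, "rx": 0, "ry": 0, "rz": 0, "gripper": 1}, {"tx": 0, "ty": 0, "tz": 0, "rx": 0, "ry": 0, "rz": 0, "gripper": 1}, {"tx": 0, "ty": 0, "tz": 0, "rx": 0, "ry": 0, "rz": 0, "gripper": 1}, {"tx": 0, "ty": 0, "tz": 0, "rx": 0, "ry": 0, "rz": 0, "gripper": 1}, {"tx": 0, "ty": 0, "tz": 0, "rx": 0, "ry": 0, "rz": 0, "gripper": 1}]' --grip_force 12

```text
time_s: 5.75
ee_pos: [647.7, -158.4, 247.5]
ee_rot: [-179.8, -10.0, 175.0]
force: [0.4, -0.8, -0.5]
gripper_width: 15.9
gripper_force: 12.0
```

```bash
python3 - <<'E'
from h import *
s=env.state(); print(s["time_s"],s["ee_pos"],s["ee_rot"],s["force"],s["gripper_width"],s["gripper_force"],pose(0,-100)[0])
p,r=now(); P,Q=pose(0,-100); off=p-P; off[2]*=1
rows([(pose(t,-100+35*t/120)[0]+off,pose(t,-100+35*t/120)[1]) for t in np.linspace(0,120,37)[1:]],1)
E
```

```text
5.75 [ 647.73569641 -158.39529235  247.49227558] [-179.81095499  -10.01573818  174.97817201] [ 0.38386229 -0.79679797 -0.45081513] 15.928413769495602 12.000106573104858 [ 648.00775321 -157.31885583  247.78865269]
[{"tx": 0.0141, "ty": 0, "tz": -0.0034, "rx": -0.006, "ry": -0.033, "rz": -0.001, "gripper": 1}, {"tx": 0.0142, "ty": 0, "tz": -0.0028, "rx": 0, "ry": -0.032, "rz": 0, "gripper": 1}, {"tx": 0.0143, "ty": 0, "tz": -0.0021, "rx": 0, "ry": -0.033, "rz": 0, "gripper": 1}, {"tx": 0.0143, "ty": 0, "tz": -0.0015, "rx": 0, "ry": -0.032, "rz": 0, "gripper": 1}, {"tx": 0.0145, "ty": 0, "tz": -0.001, "rx": 0, "ry": -0.033, "rz": 0, "gripper": 1}, {"tx": 0.0144, "ty": 0, "tz": -0.0003, "rx": 0, "ry": -0.032, "rz": 0, "gripper": 1}, {"tx": 0.0145, "ty": 0, "tz": 0.0003, "rx": 0, "ry": -0.032, "rz": 0, "gripper": 1}, {"tx": 0.0144, "ty": 0, "tz": 0.001, "rx": 0, "ry": -0.033, "rz": 0, "gripper": 1}, {"tx": 0.0144, "ty": 0, "tz": 0.0016, "rx": 0, "ry": -0.032, "rz": 0, "gripper": 1}, {"tx": 0.0143, "ty": 0, "tz": 0.0021, "rx": 0, "ry": -0.033, "rz": 0, "gripper": 1}, {"tx": 0.0141, "ty": 0
[... 1486 characters left out ...]
z": 0, "gripper": 1}, {"tx": 0.0084, "ty": 0, "tz": 0.012, "rx": 0, "ry": -0.032, "rz": 0, "gripper": 1}, {"tx": 0.0079, "ty": 0, "tz": 0.0125, "rx": 0, "ry": -0.033, "rz": 0, "gripper": 1}, {"tx": 0.0073, "ty": 0, "tz": 0.0128, "rx": 0, "ry": -0.032, "rz": 0, "gripper": 1}, {"tx": 0.0069, "ty": 0, "tz": 0.0131, "rx": 0, "ry": -0.033, "rz": 0, "gripper": 1}, {"tx": 0.0063, "ty": 0, "tz": 0.0134, "rx": 0, "ry": -0.032, "rz": 0, "gripper": 1}, {"tx": 0.0057, "ty": 0, "tz": 0.0137, "rx": 0, "ry": -0.032, "rz": 0, "gripper": 1}, {"tx": 0.0052, "ty": 0, "tz": 0.0139, "rx": 0, "ry": -0.033, "rz": 0, "gripper": 1}, {"tx": 0.0046, "ty": 0, "tz": 0.0141, "rx": 0, "ry": -0.032, "rz": 0, "gripper": 1}]
```

Grip confirmed: opening 15.9 mm, 12 N. I'll tip one third of the arc first and check the force.

Call:
send_rows --motion '[{"tx": 0.014, "ty": 0, "tz": -0.0034, "rx": 0, "ry": -0.033, "rz": 0, "gripper": 1}, {"tx": 0.0142, "ty": 0, "tz": -0.0028, "rx": 0, "ry": -0.032, "rz": 0, "gripper": 1}, {"tx": 0.0143, "ty": 0, "tz": -0.002, "rx": 0, "ry": -0.033, "rz": 0, "gripper": 1}, {"tx": 0.0143, "ty": 0, "tz": -0.0015, "rx": 0, "ry": -0.032, "rz": 0, "gripper": 1}, {"tx": 0.0145, "ty": 0, "tz": -0.001, "rx": 0, "ry": -0.033, "rz": 0, "gripper": 1}, {"tx": 0.0144, "ty": 0, "tz": -0.0003, "rx": 0, "ry": -0.032, "rz": 0, "gripper": 1}, {"tx": 0.0145, "ty": 0, "tz": 0.0003, "rx": 0, "ry": -0.032, "rz": 0, "gripper": 1}, {"tx": 0.0144, "ty": 0, "tz": 0.001, "rx": 0, "ry": -0.033, "rz": 0, "gripper": 1}, {"tx": 0.0144, "ty": 0, "tz": 0.0016, "rx": 0, "ry": -0.032, "rz": 0, "gripper": 1}, {"tx": 0.0143, "ty": 0, "tz": 0.002, "rx": 0, "ry": -0.033, "rz": 0, "gripper": 1}, {"tx": 0.0141, "ty": 0, "tz": 0.0028, "rx": 0, "ry": -0.032, "rz": 0, "gripper": 1}, {"tx": 0.014, "ty": 0, "tz": 0.0034, "rx": 0, "ry": -0.032, "rz": 0, "gripper": 1}]'

```text
time_s: 7.25
ee_pos: [563.7, -150.6, 255.4]
ee_rot: [-179.9, 1.9, 175.0]
force: [3.7, -4.3, -0.7]
gripper_width: 15.9
gripper_force: 12.0
```

```bash
python3 - <<'E'
from h import *
s=env.state(); print(s["ee_pos"],s["ee_rot"],s["force"],s["torque"],s["gripper_width"],s["qpos"].round(1),pose(40,-100+35/3)[0])
E
```

```text
[ 563.7314991  -150.56514802  255.39160869] [-179.87588978    1.92110629  175.00444918] [ 3.65012731 -4.3469183  -0.72590996] [-0.54806618 -0.8280568  -0.31500672] 15.938625836297868 [ -16.2   16.8   85.9    0.3   75.4 -101.3] [ 563.69918526 -149.94281189  254.61181316]
```

Call:
send_rows --motion '[{"tx": 0.0139, "ty": -0.0005, "tz": 0.004, "rx": 0, "ry": -0.033, "rz": 0, "gripper": 1}, {"tx": 0.0137, "ty": -0.0005, "tz": 0.0046, "rx": 0, "ry": -0.032, "rz": 0, "gripper": 1}, {"tx": 0.0136, "ty": -0.0005, "tz": 0.0052, "rx": 0, "ry": -0.033, "rz": 0, "gripper": 1}, {"tx": 0.0133, "ty": -0.0005, "tz": 0.0058, "rx": 0, "ry": -0.032, "rz": 0, "gripper": 1}, {"tx": 0.013, "ty": 0, "tz": 0.0063, "rx": 0, "ry": -0.032, "rz": 0, "gripper": 1}, {"tx": 0.0128, "ty": 0, "tz": 0.0069, "rx": 0, "ry": -0.033, "rz": 0, "gripper": 1}, {"tx": 0.0125, "ty": 0, "tz": 0.0075, "rx": 0, "ry": -0.032, "rz": 0, "gripper": 1}, {"tx": 0.0122, "ty": 0, "tz": 0.008, "rx": 0, "ry": -0.033, "rz": 0, "gripper": 1}, {"tx": 0.0118, "ty": 0, "tz": 0.0085, "rx": 0, "ry": -0.032, "rz": 0, "gripper": 1}, {"tx": 0.0115, "ty": 0, "tz": 0.009, "rx": 0, "ry": -0.032, "rz": 0, "gripper": 1}, {"tx": 0.011, "ty": 0, "tz": 0.0095, "rx": 0, "ry": -0.033, "rz": 0, "gripper": 1}, {"tx": 0.0107, "ty": 0, "tz": 0.01, "rx": 0, "ry": -0.032, "rz": 0, "gripper": 1}]'

```text
time_s: 8.75
ee_pos: [494.9, -144.3, 202.5]
ee_rot: [180.0, 13.3, 175.0]
force: [2.3, 6.5, 1.7]
gripper_width: 16.1
gripper_force: 12.0
```

```bash
python3 - <<'E'
from h import *
s=env.state(); print(s["ee_pos"],s["ee_rot"],s["force"],s["torque"],s["gripper_width"],s["qpos"].round(1),pose(80,-100+70/3)[0])
f=env.grab_frame("scene")["frame"]
cv2.imwrite("pics/s1.png",cv2.resize(cv2.cvtColor(f,cv2.COLOR_RGB2BGR)[80:300,120:400],None,fx=2.5,fy=2.5,interpolation=cv2.INTER_CUBIC))
E
```

```text
[ 494.86893182 -144.25042282  202.4922228 ] [179.95353683  13.34293553 175.02983145] [2.26797433 6.46572085 1.71298584] [ 1.08755941 -0.6446776   0.13790065] 16.09639622344792 [ -19.8    7.   107.9    4.3   52.2 -107.1] [ 495.44123618 -143.97101515  203.68225109]
```

View pics/s1.png

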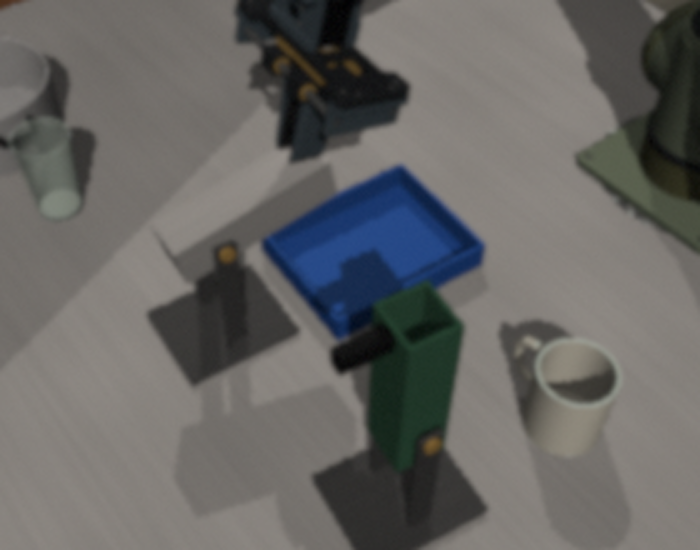

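The bin is tipping as planned, at about 80° with the mouth towards the tray. Next is the last third of the arc, with a small y correction.

Call:
send_rows --motion '[{"tx": 0.0103, "ty": 0.0004, "tz": 0.0104, "rx": 0, "ry": -0.033, "rz": 0, "gripper": 1}, {"tx": 0.0098, "ty": 0.0004, "tz": 0.0109, "rx": 0, "ry": -0.032, "rz": 0, "gripper": 1}, {"tx": 0.0094, "ty": 0.0004, "tz": 0.0113, "rx": 0, "ry": -0.033, "rz": 0, "gripper": 1}, {"tx": 0.0089, "ty": 0, "tz": 0.0117, "rx": 0, "ry": -0.032, "rz": 0, "gripper": 1}, {"tx": 0.0084, "ty": 0, "tz": 0.012, "rx": 0, "ry": -0.032, "rz": 0, "gripper": 1}, {"tx": 0.0079, "ty": 0, "tz": 0.0125, "rx": 0, "ry": -0.033, "rz": 0, "gripper": 1}, {"tx": 0.0073, "ty": 0, "tz": 0.0128, "rx": 0, "ry": -0.032, "rz": 0, "gripper": 1}, {"tx": 0.0069, "ty": 0, "tz": 0.0131, "rx": 0, "ry": -0.033, "rz": 0, "gripper": 1}, {"tx": 0.0063, "ty": 0, "tz": 0.0134, "rx": 0, "ry": -0.032, "rz": 0, "gripper": 1}, {"tx": 0.0057, "ty": 0, "tz": 0.0137, "rx": 0, "ry": -0.032, "rz": 0, "gripper": 1}, {"tx": 0.0052, "ty": 0, "tz": 0.0139, "rx": 0, "ry": -0.033, "rz": 0, "gripper": 1}, {"tx": 0.0046, "ty": 0, "tz": 0.0141, "rx": 0, "ry": -0.032, "rz": 0, "gripper": 1}]'

```text
time_s: 10.3
ee_pos: [475.4, -142.5, 117.6]
ee_rot: [-179.9, 24.9, 175.1]
force: [2.6, 8.3, 2.9]
gripper_width: 16.3
gripper_force: 12.0
```

Call:
send_rows --motion '[{"tx": 0, "ty": 0, "tz": 0, "rx": 0, "ry": 0, "rz": 0, "gripper": 1}, {"tx": 0, "ty": 0, "tz": 0, "rx": 0, "ry": 0, "rz": 0, "gripper": 1}, {"tx": 0, "ty": 0, "tz": 0, "rx": 0, "ry": 0, "rz": 0, "gripper": 1}, {"tx": 0, "ty": 0, "tz": 0, "rx": 0, "ry": 0, "rz": 0, "gripper": 1}, {"tx": 0, "ty": 0, "tz": 0, "rx": 0, "ry": 0, "rz": 0, "gripper": 1}, {"tx": 0, "ty": 0, "tz": 0, "rx": 0, "ry": 0, "rz": 0, "gripper": 1}, {"tx": 0, "ty": 0, "tz": 0, "rx": 0, "ry": 0, "rz": 0, "gripper": 1}, {"tx": 0, "ty": 0, "tz": 0, "rx": 0, "ry": 0, "rz": 0, "gripper": 1}]'

```text
time_s: 11.3
ee_pos: [475.3, -142.5, 117.3]
ee_rot: [-179.9, 24.8, 175.1]
force: [4.4, 4.8, -1.4]
gripper_width: 15.9
gripper_force: 12.0
```

```bash
python3 - <<'E'
from h import *
s=env.state(); print(s["ee_pos"],s["ee_rot"],s["force"],s["torque"],s["gripper_width"],s["qpos"].round(1),pose(120,-65)[0])
f=env.grab_frame("scene")["frame"]
cv2.imwrite("pics/s2.png",cv2.resize(cv2.cvtColor(f,cv2.COLOR_RGB2BGR)[80:300,120:400],None,fx=2.5,fy=2.5,interpolation=cv2.INTER_CUBIC))
E
```

```text
[ 475.28244716 -142.4634432   117.25681457] [-179.94816475   24.80491215  175.13099933] [ 4.36229905  4.81014179 -1.38310683] [ 0.66229815 -0.32148593  0.13840275] 15.880015775618203 [ -23.1    7.2  126.3   18.8   23.9 -123.9] [ 476.79980446 -142.34010121  119.04552385]
```

View pics/s2.png

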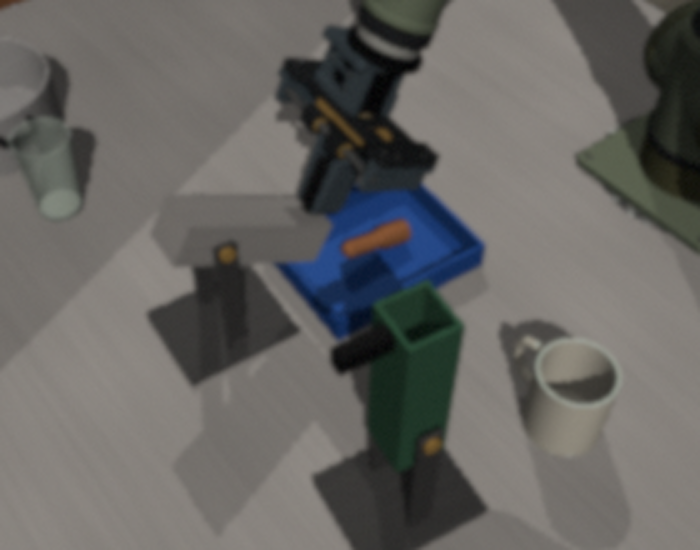

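The pestle lies in the tray at (377,238) and the bin is at about 120°. Next is the return arc back to upright.

```bash
python3 - <<'E'
from h import *
p,r=now(); off=p-pose(120.5,-65)[0]; end=np.array([-.3,-.6,-.3])
th=np.linspace(120.5,-0.8,37)[1:]
print(off)
rows([(pose(t,-100+35*t/120)[0]+off*t/120+end*(1-t/120),pose(t,-100+35*t/120)[1]) for t in th],1)
E
```

```text
[-1.64199486 -0.0974637  -0.67691146]
[{"tx": -0.0049, "ty": 0, "tz": -0.0143, "rx": 0, "ry": 0.021, "rz": 0.004, "gripper": 1}, {"tx": -0.0054, "ty": 0, "tz": -0.014, "rx": 0, "ry": 0.033, "rz": 0, "gripper": 1}, {"tx": -0.0061, "ty": -0.0001, "tz": -0.0137, "rx": 0, "ry": 0.033, "rz": 0, "gripper": 1}, {"tx": -0.0066, "ty": 0, "tz": -0.0135, "rx": 0, "ry": 0.033, "rz": 0, "gripper": 1}, {"tx": -0.0072, "ty": 0, "tz": -0.0131, "rx": 0, "ry": 0.032, "rz": 0, "gripper": 1}, {"tx": -0.0077, "ty": 0, "tz": -0.0129, "rx": 0, "ry": 0.033, "rz": 0, "gripper": 1}, {"tx": -0.0082, "ty": -0.0001, "tz": -0.0124, "rx": 0, "ry": 0.033, "rz": 0, "gripper": 1}, {"tx": -0.0088, "ty": 0, "tz": -0.0121, "rx": 0, "ry": 0.033, "rz": 0, "gripper": 1}, {"tx": -0.0092, "ty": 0, "tz": -0.0117, "rx": 0, "ry": 0.032, "rz": 0, "gripper": 1}, {"tx": -0.0097, "ty": 0, "tz": -0.0113, "rx": 0, "ry": 0.033, "rz": 0, "gripper": 1}, {"tx": -0.0102, "ty": 0, "tz": -0.0108, "rx": 0, "ry": 0.033, "rz": 0, "gripper": 1}, {"tx": -0.0106, "ty": -0.0001, "tz": -0.0104, "rx": 0, "ry": 0.033, "rz": 0, "gripper": 1}]
[{"tx": 
[... 1374 characters left out ...]
ripper": 1}, {"tx": -0.0147, "ty": 0, "tz": -0.0006, "rx": 0, "ry": 0.033, "rz": 0, "gripper": 1}, {"tx": -0.0147, "ty": -0.0001, "tz": 0, "rx": 0, "ry": 0.032, "rz": 0, "gripper": 1}, {"tx": -0.0147, "ty": 0, "tz": 0.0006, "rx": 0, "ry": 0.033, "rz": 0, "gripper": 1}, {"tx": -0.0146, "ty": 0, "tz": 0.0013, "rx": 0, "ry": 0.033, "rz": 0, "gripper": 1}, {"tx": -0.0146, "ty": 0, "tz": 0.0019, "rx": 0, "ry": 0.033, "rz": 0, "gripper": 1}, {"tx": -0.0144, "ty": 0, "tz": 0.0026, "rx": 0, "ry": 0.032, "rz": 0, "gripper": 1}, {"tx": -0.0144, "ty": -0.0001, "tz": 0.0031, "rx": 0, "ry": 0.033, "rz": 0, "gripper": 1}, {"tx": -0.0142, "ty": 0, "tz": 0.0038, "rx": 0, "ry": 0.033, "rz": 0, "gripper": 1}]
```

Call:
send_rows --motion '[{"tx": -0.0049, "ty": 0, "tz": -0.0143, "rx": 0, "ry": 0.021, "rz": 0, "gripper": 1}, {"tx": -0.0054, "ty": 0, "tz": -0.014, "rx": 0, "ry": 0.033, "rz": 0, "gripper": 1}, {"tx": -0.006, "ty": 0, "tz": -0.0137, "rx": 0, "ry": 0.033, "rz": 0, "gripper": 1}, {"tx": -0.0066, "ty": 0, "tz": -0.0135, "rx": 0, "ry": 0.033, "rz": 0, "gripper": 1}, {"tx": -0.0072, "ty": 0, "tz": -0.013, "rx": 0, "ry": 0.032, "rz": 0, "gripper": 1}, {"tx": -0.0077, "ty": 0, "tz": -0.0129, "rx": 0, "ry": 0.033, "rz": 0, "gripper": 1}, {"tx": -0.0082, "ty": 0, "tz": -0.0124, "rx": 0, "ry": 0.033, "rz": 0, "gripper": 1}, {"tx": -0.0088, "ty": 0, "tz": -0.012, "rx": 0, "ry": 0.033, "rz": 0, "gripper": 1}, {"tx": -0.0092, "ty": 0, "tz": -0.0117, "rx": 0, "ry": 0.032, "rz": 0, "gripper": 1}, {"tx": -0.0097, "ty": 0, "tz": -0.0113, "rx": 0, "ry": 0.033, "rz": 0, "gripper": 1}, {"tx": -0.0102, "ty": 0, "tz": -0.0108, "rx": 0, "ry": 0.033, "rz": 0, "gripper": 1}, {"tx": -0.0106, "ty": 0, "tz": -0.0104, "rx": 0, "ry": 0.033, "rz": 0, "gripper": 1}]'

```text
time_s: 12.85
ee_pos: [490.7, -143.8, 200.5]
ee_rot: [180.0, 12.8, 175.1]
force: [-2.7, 1.2, -4.1]
gripper_width: 16.1
gripper_force: 12.0
```

Call:
send_rows --motion '[{"tx": -0.011, "ty": 0, "tz": -0.0099, "rx": 0, "ry": 0.032, "rz": 0, "gripper": 1}, {"tx": -0.0114, "ty": 0, "tz": -0.0094, "rx": 0, "ry": 0.033, "rz": 0, "gripper": 1}, {"tx": -0.0118, "ty": 0, "tz": -0.0089, "rx": 0, "ry": 0.033, "rz": 0, "gripper": 1}, {"tx": -0.0122, "ty": 0, "tz": -0.0084, "rx": 0, "ry": 0.033, "rz": 0, "gripper": 1}, {"tx": -0.0125, "ty": 0, "tz": -0.0079, "rx": 0, "ry": 0.032, "rz": 0, "gripper": 1}, {"tx": -0.0129, "ty": 0, "tz": -0.0073, "rx": 0, "ry": 0.033, "rz": 0, "gripper": 1}, {"tx": -0.0131, "ty": 0, "tz": -0.0067, "rx": 0, "ry": 0.033, "rz": 0, "gripper": 1}, {"tx": -0.0134, "ty": 0, "tz": -0.0061, "rx": 0, "ry": 0.033, "rz": 0, "gripper": 1}, {"tx": -0.0137, "ty": 0, "tz": -0.0056, "rx": 0, "ry": 0.033, "rz": 0, "gripper": 1}, {"tx": -0.0138, "ty": 0, "tz": -0.005, "rx": 0, "ry": 0.032, "rz": 0, "gripper": 1}, {"tx": -0.0141, "ty": 0, "tz": -0.0044, "rx": 0, "ry": 0.033, "rz": 0, "gripper": 1}, {"tx": -0.0142, "ty": 0, "tz": -0.0037, "rx": 0, "ry": 0.033, "rz": 0, "gripper": 1}]'

```text
time_s: 14.35
ee_pos: [562.4, -150.5, 255.0]
ee_rot: [-180.0, 1.3, 175.0]
force: [-4.4, 2.3, -0.2]
gripper_width: 16.3
gripper_force: 12.0
```

```bash
python3 - <<'E'
from h import *
s=env.state(); print(s["ee_pos"],s["ee_rot"],s["force"],s["torque"],s["gripper_width"],s["qpos"].round(1))
t0=120.5-24*121.3/36
end=np.array([-.3,-.6,-.3])
rows([(pose(t,-100+35*t/120)[0]+end,pose(t,-100+35*t/120)[1]) for t in np.linspace(t0,-.8,13)[1:]],1)
E
```

```text
[ 562.39124861 -150.45168422  254.96649094] [-179.95740939    1.33505537  175.03208062] [-4.35735073  2.33043303 -0.16570255] [ 0.65453029  1.1495723  -0.22065505] 16.321347034468946 [ -16.2   17.    85.6    0.2   76.1 -101.3]
[{"tx": -0.0178, "ty": 0, "tz": -0.0022, "rx": -0.001, "ry": 0.025, "rz": 0.001, "gripper": 1}, {"tx": -0.0144, "ty": 0, "tz": -0.0025, "rx": 0, "ry": 0.033, "rz": 0, "gripper": 1}, {"tx": -0.0145, "ty": 0, "tz": -0.0019, "rx": 0, "ry": 0.033, "rz": 0, "gripper": 1}, {"tx": -0.0146, "ty": 0, "tz": -0.0012, "rx": 0, "ry": 0.033, "rz": 0, "gripper": 1}, {"tx": -0.0146, "ty": 0, "tz": -0.0006, "rx": 0, "ry": 0.032, "rz": 0, "gripper": 1}, {"tx": -0.0146, "ty": 0, "tz": 0, "rx": 0, "ry": 0.033, "rz": 0, "gripper": 1}, {"tx": -0.0146, "ty": 0, "tz": 0.0007, "rx": 0, "ry": 0.033, "rz": 0, "gripper": 1}, {"tx": -0.0145, "ty": 0, "tz": 0.0013, "rx": 0, "ry": 0.033, "rz": 0, "gripper": 1}, {"tx": -0.0145, "ty": 0, "tz": 0.0019, "rx": 0, "ry": 0.032, "rz": 0, "gripper": 1}, {"tx": -0.0144, "ty": 0, "tz": 0.0025, "rx": 0, "ry": 0.033, "rz": 0, "gripper": 1}, {"tx": -0.0143, "ty": 0, "tz": 0.0032, "rx": 0, "ry": 0.033, "rz": 0, "gripper": 1}, {"tx": -0.0141, "ty": 0, "tz": 0.0038, "rx": 0, "ry": 0.033, "rz": 0, "gripper": 1}]
```

Call:
send_rows --motion '[{"tx": -0.015, "ty": 0, "tz": -0.0028, "rx": 0, "ry": 0.028, "rz": 0, "gripper": 1}, {"tx": -0.0144, "ty": 0, "tz": -0.0025, "rx": 0, "ry": 0.033, "rz": 0, "gripper": 1}, {"tx": -0.0145, "ty": 0, "tz": -0.0019, "rx": 0, "ry": 0.033, "rz": 0, "gripper": 1}, {"tx": -0.0146, "ty": 0, "tz": -0.0012, "rx": 0, "ry": 0.033, "rz": 0, "gripper": 1}, {"tx": -0.0146, "ty": 0, "tz": -0.0006, "rx": 0, "ry": 0.032, "rz": 0, "gripper": 1}, {"tx": -0.0146, "ty": 0, "tz": 0, "rx": 0, "ry": 0.033, "rz": 0, "gripper": 1}, {"tx": -0.0146, "ty": 0, "tz": 0.0007, "rx": 0, "ry": 0.033, "rz": 0, "gripper": 1}, {"tx": -0.0145, "ty": 0, "tz": 0.0013, "rx": 0, "ry": 0.033, "rz": 0, "gripper": 1}, {"tx": -0.0145, "ty": 0, "tz": 0.0019, "rx": 0, "ry": 0.032, "rz": 0, "gripper": 1}, {"tx": -0.0144, "ty": 0, "tz": 0.0025, "rx": 0, "ry": 0.033, "rz": 0, "gripper": 1}, {"tx": -0.014, "ty": 0, "tz": 0.0032, "rx": 0, "ry": 0.033, "rz": 0, "gripper": 1}]'

```text
time_s: 15.72
ee_pos: [643.7, -158.0, 251.3]
ee_rot: [-179.9, -9.0, 175.0]
force: [-5.0, -0.9, -2.3]
gripper_width: 15.7
gripper_force: 12.0
```

Call:
send_rows --motion '[{"tx": 0, "ty": 0, "tz": 0, "rx": 0, "ry": 0, "rz": 0, "gripper": 1}, {"tx": 0, "ty": 0, "tz": 0, "rx": 0, "ry": 0, "rz": 0, "gripper": 1}]'

```text
time_s: 15.98
ee_pos: [644.4, -158.1, 251.0]
ee_rot: [-179.9, -8.8, 175.0]
force: [-0.1, -1.5, -5.8]
gripper_width: 15.9
gripper_force: 12.0
```

Call:
send_rows --motion '[{"tx": -0.0035, "ty": 0, "tz": 0.0015, "rx": 0, "ry": 0.015, "rz": 0, "gripper": 1}, {"tx": -0.0035, "ty": 0, "tz": 0.0015, "rx": 0, "ry": 0.015, "rz": 0, "gripper": 1}, {"tx": 0, "ty": 0, "tz": 0, "rx": 0, "ry": 0, "rz": 0, "gripper": 1}]'

```text
time_s: 16.35
ee_pos: [646.6, -158.2, 250.0]
ee_rot: [-179.9, -9.8, 175.0]
force: [-2.8, -3.3, -2.8]
gripper_width: 16.2
gripper_force: 12.0
```

Call:
send_rows --motion '[{"tx": -0.0025, "ty": 0, "tz": 0.001, "rx": 0, "ry": 0, "rz": 0, "gripper": 1}, {"tx": -0.0025, "ty": 0, "tz": 0.001, "rx": 0, "ry": 0, "rz": 0, "gripper": 1}, {"tx": 0, "ty": 0, "tz": 0, "rx": 0, "ry": 0, "rz": 0, "gripper": 1}]'

```text
time_s: 16.73
ee_pos: [648.4, -158.4, 249.2]
ee_rot: [-179.9, -9.8, 175.0]
force: [-2.4, -3.6, 0.1]
gripper_width: 16.3
gripper_force: 12.0
```

Call:
send_rows --motion '[{"tx": -0.0025, "ty": 0, "tz": 0.002, "rx": 0, "ry": 0, "rz": 0, "gripper": 1}, {"tx": -0.0025, "ty": 0, "tz": 0.002, "rx": 0, "ry": 0, "rz": 0, "gripper": 1}, {"tx": 0, "ty": 0, "tz": 0, "rx": 0, "ry": 0, "rz": 0, "gripper": 1}]'

```text
time_s: 17.1
ee_pos: [649.9, -158.5, 248.4]
ee_rot: [-179.9, -9.8, 175.0]
force: [-7.2, -3.4, 6.8]
gripper_width: 16.1
gripper_force: 12.0
```

```bash
python3 - <<'E'
from h import *
s=env.state(); print(s["ee_pos"],s["force"],s["torque"])
f=env.grab_frame("scene")["frame"]
cv2.imwrite("pics/s3.png",cv2.resize(cv2.cvtColor(f,cv2.COLOR_RGB2BGR)[80:300,120:400],None,fx=2.5,fy=2.5,interpolation=cv2.INTER_CUBIC))
E
```

```text
[ 649.90331466 -158.54887849  248.4003639 ] [-7.19547154 -3.35022754  6.8136994 ] [-0.46393717  1.36399826 -0.15392986]
```

View pics/s3.png

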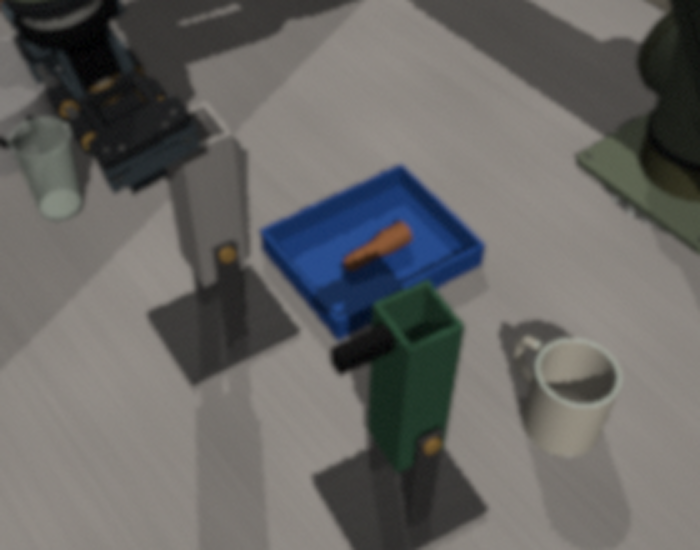

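The bin is back against its stop: force has risen to 10 N and it looks upright, with the pestle still in the tray at (380,245). Now I'll open and back out along the tool.

Call:
send_rows --motion '[{"tx": 0, "ty": 0, "tz": 0, "rx": 0, "ry": 0, "rz": 0, "gripper": -1}, {"tx": 0, "ty": 0, "tz": 0, "rx": 0, "ry": 0, "rz": 0, "gripper": -1}, {"tx": 0, "ty": 0, "tz": 0, "rx": 0, "ry": 0, "rz": 0, "gripper": -1}, {"tx": 0, "ty": 0, "tz": 0, "rx": 0, "ry": 0, "rz": 0, "gripper": -1}, {"tx": 0, "ty": 0, "tz": 0, "rx": 0, "ry": 0, "rz": 0, "gripper": -1}, {"tx": 0, "ty": 0, "tz": -0.04, "rx": 0, "ry": 0, "rz": 0, "gripper": -1}, {"tx": 0, "ty": 0, "tz": -0.06, "rx": 0, "ry": 0, "rz": 0, "gripper": -1}, {"tx": 0, "ty": 0, "tz": -0.08, "rx": 0, "ry": 0, "rz": 0, "gripper": -1}, {"tx": 0, "ty": 0, "tz": -0.06, "rx": 0, "ry": 0, "rz": 0, "gripper": -1}, {"tx": 0, "ty": 0, "tz": 0, "rx": 0, "ry": 0, "rz": 0, "gripper": -1}, {"tx": 0, "ty": 0, "tz": 0, "rx": 0, "ry": 0, "rz": 0, "gripper": -1}, {"tx": 0, "ty": 0, "tz": 0, "rx": 0, "ry": 0, "rz": 0, "gripper": -1}]'

```text
time_s: 18.65
ee_pos: [670.9, -159.7, 362.3]
ee_rot: [-180.0, -10.0, 175.0]
force: [-0.0, 1.3, 0.3]
gripper_width: 91.1
gripper_force: 0.0
```

```bash
python3 - <<'E'
from h import *
import pickle
s=env.state(); print(s["ee_pos"],s["force"])
b=pickle.load(open("fs.pkl","rb"))["scene"]["frame"]; f=env.grab_frame("scene")["frame"]
g=lambda i:cv2.resize(cv2.cvtColor(i,cv2.COLOR_RGB2BGR)[105:235,160:330],None,fx=2.3,fy=2.3,interpolation=cv2.INTER_CUBIC)
cv2.imwrite("pics/s4.png",np.hstack([g(b),g(f)]))
E
```

```text
[ 670.87062551 -159.67595405  362.25007606] [-0.03708208  1.29236128  0.26489371]
```

View pics/s4.png

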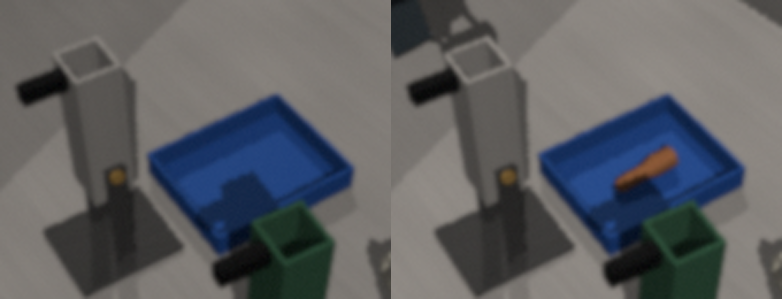

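The before and after views match. The bin's rim and tab are where they were, the tray hasn't moved, the pestle is in it at (645,170), and the green bin is untouched.

```bash
python3 -c "
from workcell import env
print(env.job_done())"
```

```text
the job is handed in; nothing more can be done
None
```

The pestle is in the blue tray, the steel bin is back upright and released, and the green bin was left alone; the job was handed in at about 19 s.

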